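# Free the rear label roll for the dispenser

### The job

The label dispenser is empty and needs the green roll, which hangs behind the white roll on the long peg. Pull the white roll off and, by feel, push it gently onto the spare peg until the catch springs up in front of it; then take the green roll off the long peg and lower it into the dispenser, onto the two rollers between the cheeks. Never force the white roll on the spare peg (a push of a few newtons is enough, 20 N is too much), drop no roll, and leave the mug and the calculator where they are.

Things in the scene. Friction and masses are not known exactly. Their poses are not given: they have to be found in the camera images.
- front_roll: White label roll, 58 mm across, 36 mm wide, bore 25 mm, 0.10 to 0.18 kg, nearer the tip of the long peg. Origin at its centre, x along its axis; free to turn about x. Grip it from above across its diameter, fingertips below centre height. When hanging, its centre is 1.5 mm below the peg's axis; held with the two in line it has 1.5 mm play all round.
- rear_roll: Green label roll of the same size and weight (58 mm across, 36 mm wide, bore 25 mm), behind the white one on the long peg. Origin at its centre, x along its axis.
- loaded_holder: Fixed dark stand with the long peg (22 mm thick). Origin at table level below the column's front face; z up, x along the peg towards the column: the peg points to -x, axis at z = 0.125, y = 0, tip at x = -0.122. An orange sprung catch on top, 8 to 24 mm from the tip, stands up 4.5 mm; a roll pulled straight off rides over it with 3 to 5 N. The column ends 22 mm above the axis.
- spare_holder: Like stand, same axes, with a short peg for one roll (axis at z = 0.125, y = 0). The peg telescopes: tip anywhere from x = -0.085 to -0.121, not reported. Pushing on: the catch (8 to 24 mm from the tip) resists with 3 to 5 N and snaps up once the roll is behind it; a disc (face 61 mm behind the tip, spring 1.8 N/mm) then yields 4 mm to a hard stop.
- spare_catch (a joint): Orange catch on the short peg: 0 = up (springs up by itself), grows as it is pressed down into the peg, to 0.006 m. A roll over it keeps it 0.0015 to 0.0045 down.
- dispenser: Fixed white dispenser, 78 x 150 mm, 16 mm high. Origin at table level under the roll's place, x along the roll's axis. Two grey rollers along x carry the roll, whose centre then stands at z = 0.055. Two cheeks at x = -0.021 and 0.021, within 17 mm of y = 0, up to z = 0.061, leave 3 mm on each side. The steel tear bar is at y = 0.089, up to z = 0.040.
- coffee_mug: Loose speckled mug, 83 mm wide, 95 mm high, origin under it at table level; a bystander.
- calculator: Loose calculator, 118 x 72 x 15 mm, lying flat, origin under its centre; a bystander.

How it is judged:
On the way, in this order (a step that is already met when the one before it is completed fails the run):
1. the white roll hangs on the spare peg behind its raised catch, let go (value of joint spare_catch below 0.001 m and x of front_roll in the frame of spare_holder between -0.084 and -0.03 m and y of front_roll in the frame of spare_holder between -0.006 and 0.006 m and z of front_roll in the frame of spare_holder between 0.12 and 0.127 m and angle between the x axis of front_roll and the x axis of spare_holder, either way round below 0.15 rad and contact force between front_roll and the fingers below 0.1 N), for 0.2 s.
2. the green roll is off the long peg (horizontal distance between rear_roll and loaded_holder above 0.145 m), for 0.1 s.
At the end, for the whole second after the job is handed in: The white roll hangs level on the spare peg behind its catch, which is up (within 1 mm), in line within 0.15 rad and 6 mm; the green roll lies at rest on the dispenser's rollers, within 8 mm of the middle and its axis within 0.2 rad of the cheeks' axis; both are let go (value of joint spare_catch below 0.001 m and x of front_roll in the frame of spare_holder between -0.084 and -0.03 m and y of front_roll in the frame of spare_holder between -0.006 and 0.006 m and z of front_roll in the frame of spare_holder between 0.12 and 0.127 m and angle between the x axis of front_roll and the x axis of spare_holder, either way round below 0.15 rad and horizontal distance between rear_roll and dispenser below 0.008 m and z of rear_roll in the frame of dispenser below 0.058 m and angle between the x axis of rear_roll and the x axis of dispenser, either way round below 0.2 rad and linear speed of each of rear_roll, front_roll below 0.02 m/s); the robot touches nothing.
It fails at once if the white roll is forced on the spare peg with more than 20 N (contact force between front_roll and spare_holder above 20 N).
It fails at once if a roll is dropped ((linear speed of front_roll above 0.5 m/s and contact force between front_roll and the fingers below 0.1 N) or (linear speed of rear_roll above 0.5 m/s and contact force between rear_roll and the fingers below 0.1 N)).
It fails at once if the mug or the calculator is shifted (distance of any of coffee_mug, calculator from where it was at the start of the episode above 0.02 m).
It also fails if it takes over 61 s, if anything falls off the work surface, if the arm or the gripper's body presses on something with over 40 N, if the wrist force passes 120 N, or if a joint passes its speed limit or range.

### The arm

A 6-joint arm with a two-finger parallel gripper is mounted at the origin on a cart in front of the work surface, level with it; the furniture and walls round the work are solid. World frame = base frame: x ahead of the robot, y to its left, z up, the work surface at z = 0. Lengths are in m, angles in rad, forces in N, time in s.
With the tool pointing down it reaches from about 0.375 to 0.9 m from the base axis. Payload 3.1 kg.
Tool frame: the origin (TCP) lies midway between the tips of the shut fingers; the grasp point (between the pads) lies robot.grip_depth behind it (robot.grip_depth is the distance from the TCP to the grasp point, in m); z points along the fingers, y is the line along which they close (so a half turn about z gives the same grasp; the last joint's range is limited). The gripper opens to 87 mm and grips with 3 to 60 N. Pads are 19 mm wide; open, the fingers measure 117 mm over their backs; the gripper's body (75 mm by 190 mm) begins 51 mm behind the grasp point.
Start: joints at [-1.419, 0.527, 1.433, -0, 1.181, -0.178], TCP at [0.203, -0.591, 0.223] pointing down, gripper open.
Joint ranges: [-3.08, 3.08], [-0.75, 2.2], [0.22, 2.44], [-1.43, 4.57], [0, 2.65], [-2.85, 2.85]. Speed limits (rad/s): [2.79, 2.79, 3.14, 3.14, 3.14, 3.14].

### API

Orientations are given as a unit quaternion [x, y, z, w].
In Python, from rig import robot, cams, probe_bus gives the robot as it stands (robot), with the cameras (cams) and the readings (probe_bus).
- The arm moves only by the shell command python3 nudge.py FILE [OPENING] [FORCE], which reads ROWS from the file FILE. ROWS is a JSON list of rows, 1 to 20 of them, each written [[dx, dy, dz], turn]: dx, dy, dz in m, then a turn about the tool's z in rad; each row shifts and turns the commanded pose from where the row before left it, along the tool's axes as they then stand; what a row does not reach is not made up. A row lasts 1/12 s, in which the tool goes at most 0.0417 m and 0.125 rad, less where a joint would pass 70% of its speed; a pose out of reach is approached as far as the arm can. OPENING is the finger opening in m, set as the command begins (- or left out keeps the last). The fingers move at their own pace and stop on an object; FORCE is the grip in N (left out, the last holds). Time passes only in rows, so rows that do not move let the fingers close. It prints the time, the measured TCP pose, the force, the opening and the grip force at its end. Input that does not fit is refused with a message, and nothing moves.
- probe_bus.get_obs(): the state, without advancing time (a new reading comes with each control period).
- cams.camera(name): name is "scene" or "top" or "wrist"; returns a dict with "img" (480x640x3 uint8, red, green, blue), "fx", "fy", "cx", "cy" (pixels), "xyz" and "attitude" of the camera in the world. Camera axes: x right, y down, z forward; pixel columns grow to the right and rows downward; lengths in m; the calibration is good to about 2 mm. A picture is of the moment at which its call begins. There is no depth.
- robot.hand_in(): hands the job in; it is judged then, once.
The state is a dict: "time": time; "q": joint angles; "joint_velocities": joint speeds; "joint_torque": joint torques, N m; "position": TCP position; "tool_rot": TCP orientation; "ft_force": force on the tool from outside, world axes, zero at the start; "moment": the same for the moment, N m; "grip_width": finger opening in m; "grip_force": force on a finger pad.
Only numpy, scipy, OpenCV 4.12 (cv2) and the standard library are available. Lean on these libraries where they do the work, as an engineer would, in place of code of your own. Each camera call takes 0.05 s, during which the arm holds its last target. There are 200 camera calls.

## Working session

There is one attempt and no reset: what is moved stays moved. The work goes in short steps, Python scripts to look and compute and a shell command to move; the robot and the scene stay as the last step left them, time stands still between calls to the robot, and variables do not carry over. Pictures are saved under pics/ and viewed, at most 10 in all, crops included, and the job is handed in when it is done.

```bash
ls; mkdir -p pics
python3 - <<'E'
from rig import robot, cams, probe_bus
import cv2
o=probe_bus.get_obs(); print(o['time'],o['position'],o['tool_rot'],o['grip_width'],robot.grip_depth)
for n in("scene","top"):
    c=cams.camera(n); cv2.imwrite(f'pics/{n}0.png',c['img'][:,:,::-1]); print(n,c['fx'],c['fy'],c['cx'],c['cy'],c['xyz'],c['attitude'])
E
```

```text
nudge.py
pics
rig.py
0.0 [ 0.20289459 -0.59035676  0.22157075] [ 9.86351453e-01  1.64650061e-01  2.69192939e-06 -1.08102530e-03] 0.08720666178217981 0.0187
scene 584.9924571999275 584.9924571999275 313.7826941256456 236.21866099832448 [-0.01489083  0.99406855  0.6656506 ] [-0.21289117  0.82509332 -0.50693301  0.13006643]
top 595.5551467369854 595.5551467369854 327.70862525250874 242.9296551321296 [0.34263827 0.0219352  1.39716087] [-0.70031634  0.70982512 -0.05109728  0.05562721]
```

View pics/scene0.png

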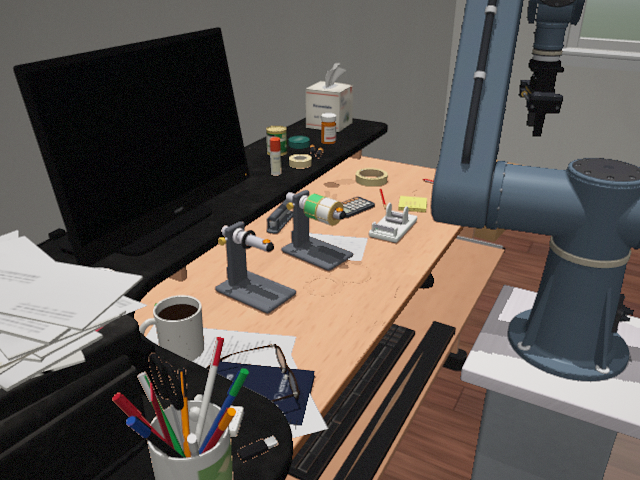

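View pics/top0.png

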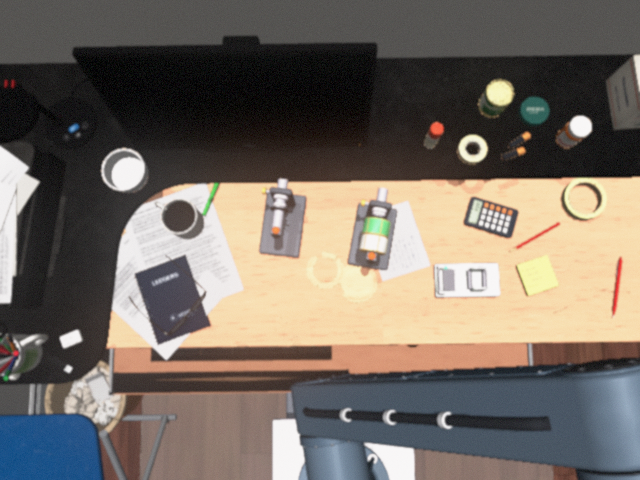

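The scene view shows both stands (spare near 250,250, loaded near 315,220), the mug at (178,325) and the dispenser at (393,225). In the top view the spare stand is at (283,225) and the loaded stand at (374,235), with white roll about (375,243), green (378,226). The dispenser is at (467,280), the calculator at (491,217) and the mug at (181,217).

```bash
cat > h.py <<'E'
import numpy as np, cv2
from scipy.spatial.transform import Rotation as R
from rig import robot, cams, probe_bus
def ray(c,u,v):
    d=np.array([(u-c['cx'])/c['fx'],(v-c['cy'])/c['fy'],1.0]); return np.array(c['xyz']),R.from_quat(c['attitude']).apply(d)
def onz(c,u,v,z):
    p,d=ray(c,u,v); return p+d*(z-p[2])/d[2]
def proj(c,P):
    q=R.from_quat(c['attitude']).inv().apply(np.array(P)-c['xyz']); return np.stack([c['cx']+c['fx']*q[...,0]/q[...,2],c['cy']+c['fy']*q[...,1]/q[...,2]],-1)
def hsv(c): return cv2.cvtColor(c['img'],cv2.COLOR_RGB2HSV)
def blobs(m,amin):
    n,l,s,cc=cv2.connectedComponentsWithStats(m.astype(np.uint8)); return [(s[i],cc[i],l==i) for i in range(1,n) if s[i,4]>=amin]
E
python3 - <<'E'
from h import *
for n,(x0,y0,x1,y1) in dict(top=(245,170,515,305),scene=(200,170,440,320)).items():
    c=cams.camera(n); H=hsv(c)
    k=3 if n=='top' else 3.3
    cv2.imwrite(f'pics/{n}1.png',cv2.resize(c['img'][y0:y1,x0:x1,::-1],None,fx=k,fy=k,interpolation=cv2.INTER_CUBIC)[:600,:800])
    for name,m in dict(orange=(H[...,0]<15)&(H[...,1]>190)&(H[...,2]>120),green=(H[...,0]>45)&(H[...,0]<80)&(H[...,1]>120)).items():
        for s,cc,_ in blobs(m,10):
            if x0<cc[0]<x1 and y0<cc[1]<y1: print(n,name,s,cc)
E
```

```text
scene green [309 194  13   8  61] [314.80327869 197.32786885]
scene green [304 201  12  13 101] [309.62376238 207.0990099 ]
scene green [305 214  10   5  20] [309.65 215.9 ]
```

View pics/top1.png

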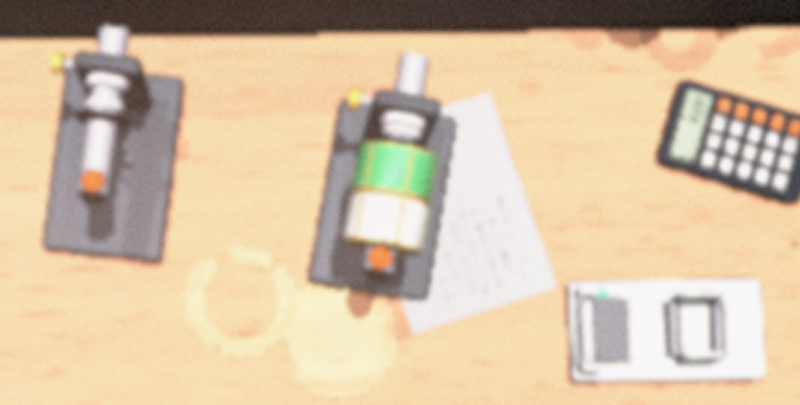

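View pics/scene1.png

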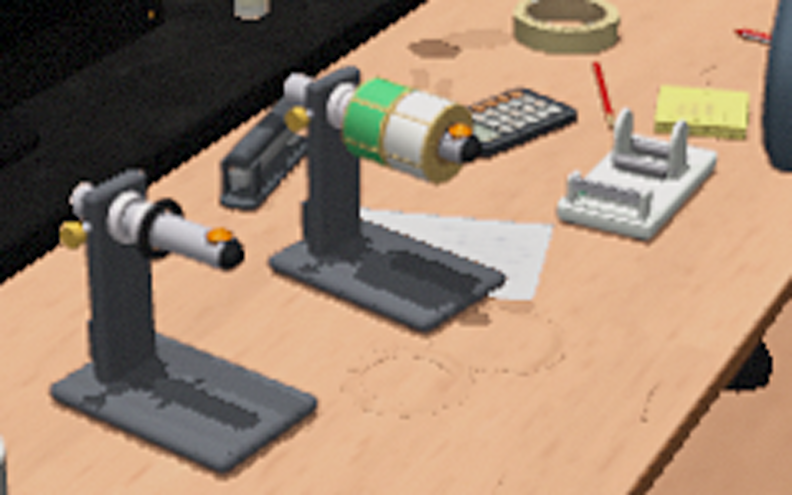

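The zoomed top view shows spare base corners (crop px) (68,70),(183,77),(162,262),(45,248) and loaded base corners (345,97),(456,115),(427,298),(310,283). The dispenser's cheek and roller frame is centred near (697,328). The scene crop shows the spare's catch at (218,235) and the white roll nearer the loaded peg's tip. A stapler stands behind the loaded column.

Run:
```python
from h import *
c=cams.camera("top"); H=hsv(c); V=H[...,2]; S=H[...,1]
def box(m,x0,y0,x1,y1):
    k=np.zeros_like(m); k[y0:y1,x0:x1]=m[y0:y1,x0:x1]; return k
# side edges of bases: fit long edges of dark mask rows
for n,(x0,y0,x1,y1),(ra,rb) in (('spare',(255,205,310,260),(212,246)),('loaded',(340,215,402,272),(222,260))):
    dark=box((S<90)&(V<150),x0,y0,x1,y1)
    L=[];Rr=[]
    for v in range(ra,rb):
        u=np.where(dark[v])[0]
        if len(u): L.append(onz(c,u[0]-.5,v,.01)); Rr.append(onz(c,u[-1]+.5,v,.01))
    L=np.array(L);Rr=np.array(Rr)
    for E in(L,Rr):
        f=cv2.fitLine(E[:,:2].astype(np.float32),cv2.DIST_HUBER,0,.001,.001).ravel()
        f[:2]*=np.sign(f[0]); k=np.polyfit(E[:,0]-.6,E[:,1],1)
        print(n,'yaw',np.arctan2(f[1],f[0]),'y at x=.6',k[1], 'res',np.std(E[:,1]-np.polyval(k,E[:,0]-.6)))
# rolls silhouette
G=box((H[...,0]>40)&(H[...,0]<85)&(S>70),340,200,410,250)
b=max(blobs(G,30),key=lambda t:t[0][4]); print('green',b[0],b[1])
r=cv2.minAreaRect(np.argwhere(b[2])[:,::-1].astype(np.float32)); print(r, onz(c,*b[1],.15))
O=(H[...,0]<16)&(S>130)&(V>150)
for n,bb in(('spare',(265,215,290,240)),('loaded',(360,245,385,265))):
    for s,cc,_ in blobs(box(O,*bb),5): print(n,'orange',s,cc,onz(c,*cc,.1395))
D=box((S<50)&(V>170),425,258,510,300)
b=max(blobs(D,100),key=lambda t:t[0][4])
r=cv2.minAreaRect(cv2.findContours(b[2].astype(np.uint8),0,2)[0][0]); print('disp',r)
P=np.array([onz(c,*p,.016)[:2] for p in cv2.boxPoints(r)]); print(P)
print('cradle',onz(c,477.3,279.3,.045))
print('floor pts spare col', [onz(c,*(np.array(p)/3+[245,170]),.147)[:2].round(4) for p in ((75,85),(140,95),(375,125),(440,130))])
```

```text
spare yaw -0.35016286 y at x=.6 0.14320371717838942 res 0.00794339794288741
spare yaw -0.114973135 y at x=.6 0.0931263118886533 res 0.007538900423141491
loaded yaw -0.24226302 y at x=.6 -0.059411748868480344 res 0.016210328070820037
loaded yaw -0.1889652 y at x=.6 -0.12710469593052887 res 0.0012795833477139901
green [363 217  27  19 302] [376.3807947 225.5397351]
((376.2898864746094, 225.3330078125), (24.930143356323242, 15.720553398132324), 9.865806579589844) [ 0.56849931 -0.07526076  0.15      ]
spare orange [273 228   6   6  32] [275.34375 230.375  ] [0.5629595  0.14070254 0.1395    ]
loaded orange [368 252   7   8  41] [371.29268293 255.41463415] [ 0.50597423 -0.06362945  0.1395    ]
disp ((466.9230041503906, 279.53582763671875), (33.92599868774414, 65.74886322021484), 89.01223754882812)
[[ 0.50183593 -0.21710501]
 [ 0.50238168 -0.37013599]
 [ 0.42355548 -0.36704938]
 [ 0.4229727  -0.21532454]]
cradle [ 0.460217   -0.30937047  0.045     ]
floor pts spare col [array([0.6317, 0.1515]), array([0.6237, 0.1049]), array([ 0.5994, -0.0626]), array([ 0.5951, -0.1088])]
```

```bash
echo '[[[0.033, -0.0184, -0.008], 0], [[0.033, -0.0184, -0.008], 0], [[0.033, -0.0184, -0.008], 0], [[0.033, -0.0184, -0.008], 0], [[0.033, -0.0184, -0.008], 0], [[0.033, -0.0184, -0.008], 0], [[0.033, -0.0184, -0.008], 0], [[0.033, -0.0184, -0.008], 0], [[0.033, -0.0184, -0.008], 0], [[0.033, -0.0184, -0.008], 0], [[0, 0, 0], 0.104], [[0, 0, 0], 0.104], [[0, 0, 0], 0.104], [[0, 0, 0], 0.104], [[0, 0, 0], 0.102], [[0, 0, 0], 0]]' > rows.txt && python3 nudge.py rows.txt 0.087
python3 - <<'E'
from h import *
o=probe_bus.get_obs(); print(o['q'],o['ft_force'])
c=cams.camera("wrist"); cv2.imwrite('pics/w1.png',c['img'][:,:,::-1]); print(c['xyz'],c['attitude'],c['fx'])
E
```

```text
time: 1.58
position: [0.4553, -0.3097, 0.3025]
tool_rot: [0.996, -0.094, -0.0, -0.0]
ft_force: [0.4, 0.5, -0.8]
grip_width: 0.0871
grip_force: 0.0
[-8.00199812e-01  3.40237688e-01  1.51828396e+00 -3.52663956e-05
  1.28331683e+00  9.59279557e-01] [ 0.38451005  0.53634947 -0.83353219]
[ 0.53444358 -0.32543277  0.4656141 ] [-0.63033669  0.76225986  0.11337055 -0.09371593] 358.9100435621719
```

View pics/w1.png

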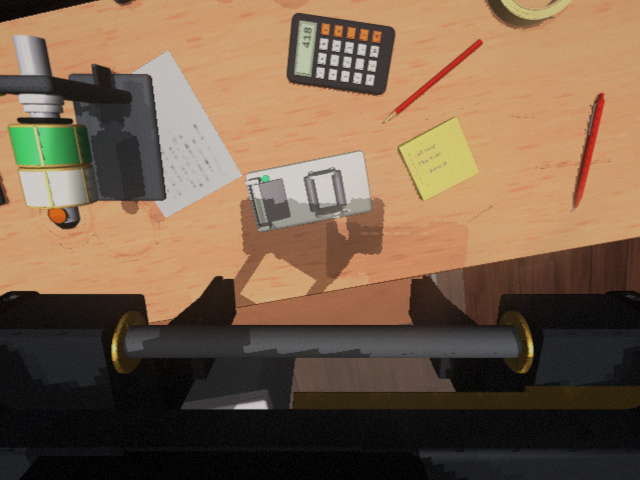

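The wrist view shows the dispenser with corners near (246,170),(362,151),(371,210),(260,230), its cradle centred about (325,191), and the loaded catch at (57,215). Next I measure from these pixels.

Run:
```python
from h import *
c=cams.camera("wrist"); H=hsv(c)
P=np.array([onz(c,*p,.016)[:2] for p in((246,170),(362,151),(371,210),(260,230))]); print(P.round(4), P.mean(0), np.arctan2(*(P[0]-P[1])[::1]), np.arctan2(*(P[3]-P[2])))
for p in((306,171),(339,166),(345,210),(312,215),(325,191)): print(p,onz(c,*p,.045)[:2].round(4))
O=(H[...,0]<16)&(H[...,1]>130)&(H[...,2]>120); O[:,150:]=0
for s,cc,_ in blobs(O,30): print('catch',s,onz(c,*cc,.1395))
print('white front ctr',onz(c,57,188,.15), 'green', onz(c,50,145,.15))
```

```text
[[ 0.5031 -0.2235]
 [ 0.4993 -0.3682]
 [ 0.4244 -0.3683]
 [ 0.4247 -0.2225]] [ 0.46288453 -0.29560855] 0.026218083279536505 0.001867095757295344
(306, 171) [ 0.4912 -0.2981]
(339, 166) [ 0.4898 -0.3367]
(345, 210) [ 0.4373 -0.3349]
(312, 215) [ 0.4385 -0.2949]
(325, 191) [ 0.4642 -0.3156]
catch [119   0  24   9  91] [ 0.6550812  -0.19406878  0.1395    ]
catch [47 40 20  6 39] [ 0.64019965 -0.12409643  0.1395    ]
catch [63 63 17  5 34] [ 0.62165518 -0.13008955  0.1395    ]
catch [  0 192  11  13  35] [ 0.52600132 -0.02780556  0.1395    ]
catch [121 200  23  13 165] [ 0.50022818 -0.13833524  0.1395    ]
catch [ 48 207  18  15 210] [ 0.50511478 -0.06811344  0.1395    ]
catch [ 66 230  20   5  49] [ 0.48489609 -0.07819811  0.1395    ]
catch [113 246  37  11 103] [ 0.45576864 -0.12382749  0.1395    ]
white front ctr [ 0.52788774 -0.08603663  0.15      ] green [ 0.56367924 -0.09471276  0.15      ]
```

```bash
echo '[[[0.012, -0.038, 0], 0], [[0.012, -0.038, 0], 0], [[0.012, -0.038, 0], 0], [[0.012, -0.038, 0], 0], [[0.012, -0.038, 0], 0], [[0.012, -0.038, 0], 0], [[0, 0, 0], 0]]' > rows.txt && python3 nudge.py rows.txt
python3 - <<'E'
from h import *
c=cams.camera("wrist"); cv2.imwrite('pics/w2.png',c['img'][:,:,::-1]); print(c['xyz'],c['attitude'],c['fx'])
E
```

```text
time: 2.27
position: [0.571, -0.0929, 0.3026]
tool_rot: [0.996, -0.089, 0.001, -0.002]
ft_force: [-0.7, -0.7, 0.4]
grip_width: 0.0869
grip_force: 0.0
[ 0.64983097 -0.10836328  0.46587821] [-0.63462465  0.75886114  0.11341465 -0.09229538] 358.9100435621719
```

View pics/w2.png

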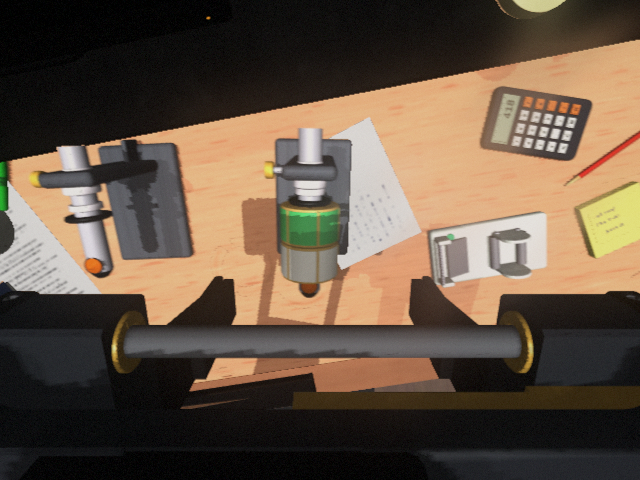

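The wrist view shows the loaded catch at (309,288) with the peg nearly vertical in the image, its rear stub at (311,130). The spare catch is at (97,266) with its rear stub at (72,150), and the dispenser cradle is at (512,255).

Run:
```python
from h import *
c=cams.camera("wrist"); H=hsv(c); V=H[...,2].astype(int);S=H[...,1]
print(c['cx'],c['cy'])
def runs(m,v,a,b,minl=8):
    x=np.where(m[v,a:b])[0]+a
    if not len(x): return []
    g=np.split(x,np.where(np.diff(x)>1)[0]+1); return [(q[0]-.5,q[-1]+.5) for q in g if len(q)>=minl]
peg=(S<60)&(V>110)
for name,rows,a,b in (('loaded',list(range(132,156,4)),290,332),('spare',[150,156,162]+list(range(225,262,6)),45,115)):
    for v in rows:
        for r in runs(peg,v,a,b):
            l,q=onz(c,r[0],v,.125),onz(c,r[1],v,.125); m=(l+q)/2
            print(name,v,r,m[:2].round(4),'w',np.linalg.norm(l-q).round(4))
g=(H[...,0]>40)&(H[...,0]<90)&(S>70)
for v in range(215,240,6):
    for r in runs(g,v,270,350):
        m=(onz(c,r[0],v,.13)+onz(c,r[1],v,.13))/2; print('green',v,r,m[:2].round(4))
O=(H[...,0]<16)&(S>150)&(V>70)
for s,cc,_ in blobs(O,30):
    if 80<cc[0]<330 and 250<cc[1]<300: print('catch',s,cc,onz(c,*cc,.1395)[:2])
for p in ((512,255),): print(onz(c,*p,.04))
t=cams.camera("scene"); O=hsv(t); O=(O[...,0]<18)&(O[...,1]>150)&(O[...,2]>150)
for s,cc,_ in blobs(O,4):
    if 200<cc[0]<350 and 180<cc[1]<250: print('scene catch',s,cc,onz(t,*cc,.1395)[:2])
```

```text
322.0249691154555 237.34046358157437
loaded 132 (np.float64(293.5), np.float64(316.5)) [ 0.6485 -0.0949] w 0.0209
loaded 136 (np.float64(293.5), np.float64(316.5)) [ 0.645  -0.0943] w 0.021
loaded 140 (np.float64(293.5), np.float64(316.5)) [ 0.6415 -0.0936] w 0.0211
loaded 144 (np.float64(289.5), np.float64(316.5)) [ 0.6384 -0.0911] w 0.0248
loaded 144 (np.float64(317.5), np.float64(331.5)) [ 0.6349 -0.1105] w 0.0129
loaded 148 (np.float64(289.5), np.float64(316.5)) [ 0.6349 -0.0904] w 0.0249
loaded 152 (np.float64(289.5), np.float64(316.5)) [ 0.6314 -0.0897] w 0.025
spare 150 (np.float64(52.5), np.float64(75.5)) [0.6726 0.1272] w 0.0213
spare 156 (np.float64(54.5), np.float64(76.5)) [0.6672 0.1279] w 0.0204
spare 162 (np.float64(55.5), np.float64(78.5)) [0.6617 0.1287] w 0.0215
spare 225 (np.float64(71.5), np.float64(93.5)) [0.6015 0.1369] w 0.0216
spare 231 (np.float64(73.5), np.float64(94.5)) [0.5954 0.1377] w 0.0207
spare 237 (np.float64(75.5), np.float64(96.5)) [0.5892 0.138 ] w 0.0208
spare 243 (np.float64(44.5), np.float64(56.5)) [0.5895 0.1752] w 0.012
spare 243 (np.float64(7
[... 660 characters left out ...]
 0.5644 -0.0974]
green 227 (np.float64(283.5), np.float64(311.5)) [ 0.5631 -0.071 ]
green 227 (np.float64(314.5), np.float64(332.5)) [ 0.5586 -0.0958]
green 233 (np.float64(284.5), np.float64(311.5)) [ 0.5571 -0.0703]
green 233 (np.float64(314.5), np.float64(333.5)) [ 0.5525 -0.0952]
green 239 (np.float64(284.5), np.float64(311.5)) [ 0.5511 -0.0691]
green 239 (np.float64(314.5), np.float64(332.5)) [ 0.5466 -0.0937]
catch [ 80 258  17  15 207] [ 88.03864734 264.85507246] [0.56445663 0.13584608]
catch [297 283  16  10 128] [304.640625 286.71875 ] [ 0.50412825 -0.06699433]
[ 0.45618713 -0.31857155  0.04      ]
scene catch [265 239   5   4   9] [267.55555556 240.44444444] [0.5563751  0.14519749]
```

```bash
cat >> h.py <<'E'
def go(x,y,z,yaw=None):
    "tool-axis displacement to a world target, and the turn about tool z"
    o=probe_bus.get_obs(); r=R.from_quat(o['tool_rot']); M=r.as_matrix(); yw=np.arctan2(M[1,0],M[0,0])
    print('t',round(o['time'],2),'pos',np.round(o['position'],4),'yaw',round(yw,4),'tilt',np.round(M[:2,2],4),'q6',round(o['q'][5],3))
    print('  d_tool',r.inv().apply(np.array([x,y,z])-o['position']).round(4),'turn',None if yaw is None else round(yw-yaw,4))
def frame(yaw):
    o=probe_bus.get_obs(); f=np.array(o['ft_force']); a=np.array([np.cos(yaw),np.sin(yaw),0]); b=np.array([-a[1],a[0],0])
    print('t',round(o['time'],2),'along/lat/z force',np.round([f@a,f@b,f[2]],2),'pos',np.round(o['position'],4),'grip',o['grip_width'],o['grip_force'])
E
python3 -c "
from h import *
go(.532,-.0705,.2,-.189)"
```

```text
t 2.42 pos [ 0.5684 -0.0991  0.3024] yaw -0.1845 tilt [-0.0007 -0.0006] q6 1.39
  d_tool [-0.0409 -0.0215  0.1024] turn 0.0045
```

```bash
echo '[[[-0.0137, -0.0072, 0.034], 0.002], [[-0.0137, -0.0072, 0.034], 0.002], [[-0.0136, -0.0072, 0.034], 0], [[0, 0, 0], 0], [[0, 0, 0], 0]]' > rows.txt && python3 nudge.py rows.txt
python3 - <<'E'
from h import *
c=cams.camera("wrist"); cv2.imwrite('pics/w3.png',c['img'][100:400,100:540,::-1]); go(.532,-.0705,.104,-.189)
E
```

```text
time: 2.83
position: [0.5308, -0.0713, 0.1997]
tool_rot: [0.995, -0.096, -0.002, -0.0]
ft_force: [0.2, 0.9, 1.3]
grip_width: 0.0874
grip_force: 0.0
t 2.88 pos [ 0.5336 -0.0722  0.2016] yaw -0.1925 tilt [ 0.0022 -0.0011] q6 1.422
  d_tool [-0.0021 -0.0015  0.0976] turn -0.0035
```

View pics/w3.png

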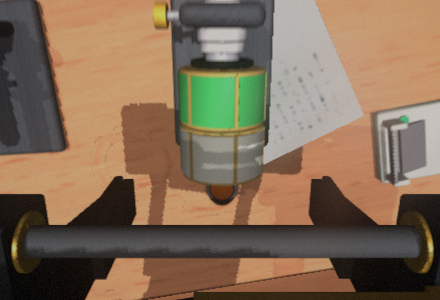

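The crop shows the fingertips at columns 122 and 322 and the roll centred at column 222, so the tool is centred on the peg. The white/green boundary lies at crop row 133 (full 233).

Run:
```python
from h import *
c=cams.camera("wrist")
for v in (168,233,270,282): print(v,onz(c,322,v,.1525)[:2].round(4))
go(.532,-.0718,.104,-.189)
```

```text
168 [ 0.5909 -0.0841]
233 [ 0.5521 -0.0765]
270 [ 0.5281 -0.0718]
282 [ 0.5199 -0.0702]
t 2.93 pos [ 0.5349 -0.0726  0.2027] yaw -0.1925 tilt [ 0.0052 -0.0022] q6 1.422
  d_tool [-0.0036 -0.0003  0.0986] turn -0.0035
```

```bash
echo '[[[0, 0, 0.032], 0], [[0, 0, 0.032], 0], [[0, 0, 0.024], 0], [[0, 0, 0.009], 0], [[0, 0, 0], 0], [[0, 0, 0], 0]]' > rows.txt && python3 nudge.py rows.txt; python3 -c "
from h import *
go(.5335,-.0718,.104,-.189);frame(-.189)"
```

```text
time: 3.43
position: [0.5344, -0.0715, 0.105]
tool_rot: [0.995, -0.096, 0.002, 0.0]
ft_force: [-0.7, -0.3, 0.8]
grip_width: 0.0869
grip_force: 0.0
t 3.43 pos [ 0.5344 -0.0715  0.105 ] yaw -0.1917 tilt [ 0.0035 -0.0013] q6 1.422
  d_tool [-0.0009  0.0005  0.001 ] turn -0.0027
t 3.43 along/lat/z force [-0.62 -0.44  0.85] pos [ 0.5344 -0.0715  0.105 ] grip 0.08685724024808325 0.0
```

Good. Close on the white roll.

```bash
echo '[[[0, 0, 0], 0], [[0, 0, 0], 0], [[0, 0, 0], 0], [[0, 0, 0], 0], [[0, 0, 0], 0], [[0, 0, 0], 0], [[0, 0, 0], 0], [[0, 0, 0], 0]]' > rows.txt && python3 nudge.py rows.txt 0.05 25; python3 -c "
from h import *
go(.5335,-.0718,.104,-.189);frame(-.189)"
```

```text
time: 4.1
position: [0.5325, -0.0704, 0.104]
tool_rot: [0.995, -0.095, 0.0, 0.0]
ft_force: [-0.3, 0.2, 4.4]
grip_width: 0.0573
grip_force: 25.0
t 4.1 pos [ 0.5325 -0.0704  0.104 ] yaw -0.1911 tilt [ 0.0005 -0.0003] q6 1.422
  d_tool [ 0.0012  0.0012 -0.    ] turn -0.0021
t 4.1 along/lat/z force [-0.35  0.13  4.43] pos [ 0.5325 -0.0704  0.104 ] grip 0.05729227279673678 24.99394260405097
```

```bash
echo '[[[0, 0, -0.001], 0], [[0, 0, 0], 0], [[0, 0, 0], 0]]' > rows.txt && python3 nudge.py rows.txt; echo '[[[0, 0, -0.001], 0], [[0, 0, 0], 0], [[0, 0, 0], 0]]' > rows.txt && python3 nudge.py rows.txt;python3 -c "
from h import *
frame(-.189)"
```

```text
time: 4.35
position: [0.532, -0.0702, 0.1042]
tool_rot: [0.995, -0.095, -0.0, -0.0]
ft_force: [-0.6, -1.0, -1.0]
grip_width: 0.0574
grip_force: 25.0
time: 4.6
position: [0.5322, -0.0702, 0.1054]
tool_rot: [0.995, -0.095, -0.0, -0.0]
ft_force: [-0.8, 0.4, -1.7]
grip_width: 0.057
grip_force: 25.0
t 4.6 along/lat/z force [-0.84  0.24 -1.75] pos [ 0.5322 -0.0702  0.1054] grip 0.05700049136296469 24.997772119240835
```

```bash
python3 -c "
from h import *
np.save('ref.npy',cams.camera('wrist')['img'])"; echo '[[[-0.006, 0, 0], 0], [[-0.006, 0, 0], 0], [[-0.006, 0, 0], 0], [[-0.006, 0, 0], 0], [[-0.006, 0, 0], 0], [[-0.006, 0, 0], 0]]' > rows.txt && python3 nudge.py rows.txt;python3 -c "
from h import *
frame(-.189)"; echo '[[[-0.006, 0, 0], 0], [[-0.006, 0, 0], 0], [[-0.006, 0, 0], 0], [[-0.006, 0, 0], 0], [[-0.007, 0, 0], 0], [[-0.007, 0, 0], 0], [[0, 0, 0], 0], [[0, 0, 0], 0]]' > rows.txt && python3 nudge.py rows.txt;python3 -c "
from h import *
frame(-.189)"
```

```text
time: 5.15
position: [0.4963, -0.0633, 0.1058]
tool_rot: [0.995, -0.095, 0.0, 0.0]
ft_force: [1.3, -0.5, 1.6]
grip_width: 0.0571
grip_force: 25.0
t 5.15 along/lat/z force [ 1.39 -0.25  1.61] pos [ 0.4963 -0.0633  0.1058] grip 0.05706448838298947 24.99764490115922
time: 5.82
position: [0.4591, -0.0561, 0.1055]
tool_rot: [0.995, -0.096, -0.0, -0.0]
ft_force: [-0.0, -0.5, -0.7]
grip_width: 0.0569
grip_force: 25.0
t 5.82 along/lat/z force [ 0.06 -0.54 -0.69] pos [ 0.4591 -0.0561  0.1055] grip 0.05694670892111193 24.997699774685316
```

```bash
echo '[[[0.001, -0.030, 0], 0], [[0.001, -0.030, 0], 0], [[0.001, -0.030, 0], 0], [[0.001, -0.030, 0], 0], [[0.001, -0.030, 0], 0], [[0.001, -0.030, 0], 0], [[0.001, -0.0277, 0], 0], [[0, 0, 0], -0.055], [[0, 0, 0], 0], [[0, 0, 0], 0]]' > rows.txt && python3 nudge.py rows.txt;python3 - <<'E'
from h import *
frame(-.135); go(.505,.1466,.1055,-.135)
c=cams.camera('wrist'); a=np.load('ref.npy')
np.save('now.npy',c['img'])
cv2.imwrite('pics/w4.png',np.hstack([a[60:400,140:520],c['img'][60:400,140:520]])[:,:,::-1])
E
```

```text
time: 6.65
position: [0.5061, 0.1465, 0.1054]
tool_rot: [0.998, -0.068, -0.0, 0.0]
ft_force: [-0.3, -0.4, -0.9]
grip_width: 0.0572
grip_force: 25.0
t 6.65 along/lat/z force [-0.21 -0.39 -0.91] pos [0.5061 0.1465 0.1054] grip 0.05722732931215121 24.997521103941835
t 6.65 pos [0.5061 0.1465 0.1054] yaw -0.1365 tilt [-0.     -0.0002] q6 1.777
  d_tool [-0.0011  0.0001 -0.0001] turn -0.0015
```

View pics/w4.png

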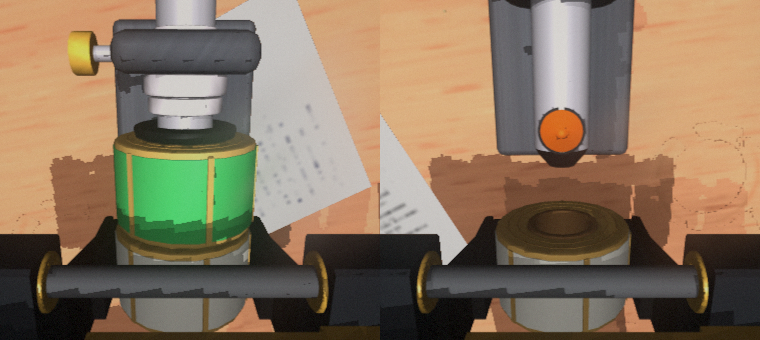

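The pair shows, on the left, the reference grasp: stub centre at column 186, held roll at about 184. On the right, the spare peg and its orange catch are centred near 562−380=182, with the roll's bore at about 185, so the peg is slightly left. I'll measure this precisely.

Run:
```python
from h import *
a=np.load('now.npy'); H=cv2.cvtColor(a,cv2.COLOR_RGB2HSV); g=cv2.GaussianBlur(cv2.cvtColor(a,cv2.COLOR_RGB2GRAY),(3,3),0).astype(float)
c=cams.camera('wrist')
O=(H[...,0]<16)&(H[...,1]>180)&(H[...,2]>150)
for s,cc,_ in blobs(O,100): print('orange',s,cc)
for v in range(66,160,12):
    d=np.diff(g[v]); l=280+np.argmax(d[280:310]); r=330+np.argmin(d[330:365]); 
    m=(onz(c,l+.5,v,.125)+onz(c,r+.5,v,.125))/2; print('peg',v,l,r,(l+r+1)/2,m[:2].round(4))
# roll end face: brown core mask
for v in range(268,296,5):
    row=a[v].astype(int); print(v,[ (u,tuple(row[u])) for u in range(252,270,4)],[ (u,tuple(row[u])) for u in range(366,388,4)]) if v in(278,) else None
K=(H[...,1]>90)&(H[...,2]<150)&(H[...,2]>30)
for v in range(268,300,5):
    u=np.where(K[v,240:400])[0]+240; print('face',v,u.min(),u.max(),u.mean())
M=R.from_quat(c['attitude']).as_matrix(); print(M.round(3))
```

```text
orange [ 300  170   43   42 1396] [321.06160458 190.42550143]
peg 66 291 350 321.0 [0.6073 0.1317]
peg 78 292 348 320.5 [0.6033 0.1324]
peg 90 293 348 321.0 [0.5992 0.1328]
peg 102 292 348 320.5 [0.5951 0.1336]
peg 114 292 348 320.5 [0.5909 0.1342]
peg 126 293 347 320.5 [0.5866 0.1348]
peg 138 293 347 320.5 [0.5822 0.1354]
peg 150 294 347 321.0 [0.5777 0.1358]
278 [(252, (np.int64(29), np.int64(20), np.int64(19))), (256, (np.int64(135), np.int64(87), np.int64(61))), (260, (np.int64(127), np.int64(84), np.int64(57))), (264, (np.int64(63), np.int64(49), np.int64(27))), (268, (np.int64(63), np.int64(47), np.int64(26)))] [(366, (np.int64(74), np.int64(56), np.int64(31))), (370, (np.int64(73), np.int64(55), np.int64(31))), (374, (np.int64(64), np.int64(43), np.int64(24))), (378, (np.int64(66), np.int64(48), np.int64(26))), (382, (np.int64(64), np.int64(49), np.int64(28))), (386, (np.int64(105), np.int64(69), np.int64(49)))]
face 268 262 399 329.1333333333333
face 273 241 399 319.0993377483444
face 278 240 399 318.9933774834437
face 283 240 399 321.3142857142857
face 288 242 399 322.4642857142857
face 293 241 398 325.0071942446043
face 298 258 391 324.02255639097746
[[-0.137 -0.948 -0.288]
 [-0.991  0.131  0.04 ]
 [ 0.     0.291 -0.957]]
```

```bash
echo '[[[0, -0.0012, 0], 0.001], [[0.006, 0, 0], 0], [[0.006, 0, 0], 0], [[0.004, 0, 0], 0], [[0, 0, 0], 0]]' > rows.txt && python3 nudge.py rows.txt;python3 -c "
from h import *
frame(-.137)
c=cams.camera('wrist');H=hsv(c)
for s,cc,_ in blobs((H[...,0]<16)&(H[...,1]>180)&(H[...,2]>150),100): print(s,cc,onz(c,*cc,.1395))"; echo '[[[0.003, 0, 0], 0], [[0.003, 0, 0], 0], [[0.003, 0, 0], 0], [[0.003, 0, 0], 0], [[0, 0, 0], 0]]' > rows.txt && python3 nudge.py rows.txt;python3 -c "
from h import *
frame(-.137)"
```

```text
time: 7.17
position: [0.5241, 0.1448, 0.1058]
tool_rot: [0.998, -0.069, 0.001, -0.0]
ft_force: [0.6, -0.9, -1.9]
grip_width: 0.057
grip_force: 25.0
t 7.17 along/lat/z force [ 0.67 -0.82 -1.93] pos [0.5241 0.1448 0.1058] grip 0.05703548386453294 24.997862240415998
[ 302  219   41   38 1237] [322.38641876 237.35327405] [0.56476469 0.13832773 0.1395    ]
time: 7.63
position: [0.535, 0.1436, 0.1057]
tool_rot: [0.998, -0.069, 0.001, -0.0]
ft_force: [1.1, 0.6, -2.7]
grip_width: 0.0576
grip_force: 25.0
t 7.63 along/lat/z force [ 0.97  0.73 -2.74] pos [0.535  0.1436 0.1057] grip 0.057564887902367856 24.997803771402687
```

```bash
for i in 1 2 3 4; do echo '[[[0.002, 0, 0], 0], [[0.002, 0, 0], 0], [[0.001, 0, 0], 0], [[0, 0, 0], 0]]' > rows.txt && python3 nudge.py rows.txt >/dev/null;python3 -c "
from h import *
frame(-.137)"; done
```

```text
t 7.97 along/lat/z force [-0.35 -0.44 -2.02] pos [0.5392 0.1429 0.1056] grip 0.05729196791298927 24.997747816960327
t 8.3 along/lat/z force [-1.99 -0.89  0.57] pos [0.5432 0.1423 0.1056] grip 0.05697243687767563 24.997476610005833
t 8.63 along/lat/z force [ 0.78 -1.68  1.39] pos [0.5509 0.1414 0.1061] grip 0.05696882720402905 24.998403280042112
t 8.97 along/lat/z force [0.22 0.36 0.81] pos [0.5546 0.1409 0.1057] grip 0.05702218671360683 24.997520422912203
```

```bash
for i in 1 2 3; do echo '[[[0.003, 0, 0], 0], [[0.003, 0, 0], 0], [[0.003, 0, 0], 0], [[0, 0, 0], 0]]' > rows.txt && python3 nudge.py rows.txt >/dev/null;python3 -c "
from h import *
frame(-.137)"; done
```

```text
t 9.3 along/lat/z force [ 1.05 -0.07  1.17] pos [0.564  0.1396 0.1057] grip 0.05700229196622256 24.997606381075457
t 9.63 along/lat/z force [ 0.69 -0.24  1.12] pos [0.5728 0.1383 0.1057] grip 0.05729907755185659 24.997508379165083
t 9.97 along/lat/z force [0.53 0.05 0.83] pos [0.5817 0.1371 0.1056] grip 0.057190450844086756 24.99756647623144
```

```bash
for i in 1 2 3 4 5 6 7; do echo '[[[0.001, 0, 0], 0], [[0, 0, 0], 0], [[0, 0, 0], 0]]' > rows.txt && python3 nudge.py rows.txt >/dev/null;python3 -c "
from h import *
frame(-.137)"; done
```

```text
t 10.22 along/lat/z force [ 0.35 -0.13  1.46] pos [0.5818 0.1371 0.1056] grip 0.0573783477439407 24.997538330499083
t 10.47 along/lat/z force [-0.23  0.45  1.44] pos [0.5823 0.137  0.1055] grip 0.05733578938466336 24.99751387629658
t 10.72 along/lat/z force [-1.07  0.12  1.62] pos [0.5835 0.1368 0.1055] grip 0.05697454020884497 24.99750790419057
t 10.97 along/lat/z force [ 1.32 -0.33  0.6 ] pos [0.5855 0.1366 0.1058] grip 0.0574301531120434 24.99755027994979
t 11.22 along/lat/z force [ 2.02 -0.6   0.3 ] pos [0.5862 0.1364 0.1057] grip 0.057379882167716056 24.997375122620724
t 11.47 along/lat/z force [ 1.52 -0.78  0.51] pos [0.5867 0.1364 0.1056] grip 0.05699988303716961 24.99750022077933
t 11.72 along/lat/z force [ 1.03 -0.12  0.35] pos [0.5873 0.1363 0.1054] grip 0.05718615458813269 24.9974901083624
```

```bash
for i in 1 2 3 4 5 6; do echo '[[[0.001, 0, 0], 0], [[0, 0, 0], 0], [[0, 0, 0], 0]]' > rows.txt && python3 nudge.py rows.txt >/dev/null;python3 -c "
from h import *
frame(-.137)
if $i%3==0:
  c=cams.camera('scene'); cv2.imwrite('pics/s$i.png',cv2.resize(c['img'][160:320,180:380,::-1],None,fx=4,fy=4,interpolation=cv2.INTER_CUBIC)[:600])"; done
```

```text
t 11.97 along/lat/z force [-0.29  0.08 -1.13] pos [0.588  0.1362 0.1052] grip 0.057025175072099685 24.997745510190725
t 12.22 along/lat/z force [ 0.17 -0.31 -2.24] pos [0.589  0.136  0.1053] grip 0.05741938847187498 24.99773261602968
t 12.47 along/lat/z force [ 0.37  1.65 -0.92] pos [0.5904 0.1359 0.1055] grip 0.05707339438982657 24.997647873242386
t 12.77 along/lat/z force [-0.34 -0.2  -1.82] pos [0.5915 0.1357 0.1056] grip 0.057368355241974464 24.997682560351677
t 13.02 along/lat/z force [-0.9   0.55 -0.66] pos [0.592  0.1357 0.1055] grip 0.05708097770261577 24.998537699575536
t 13.27 along/lat/z force [-2.28  1.39 -0.63] pos [0.5927 0.1355 0.1054] grip 0.057068259935316605 24.999340135836974
```

View pics/s6.png

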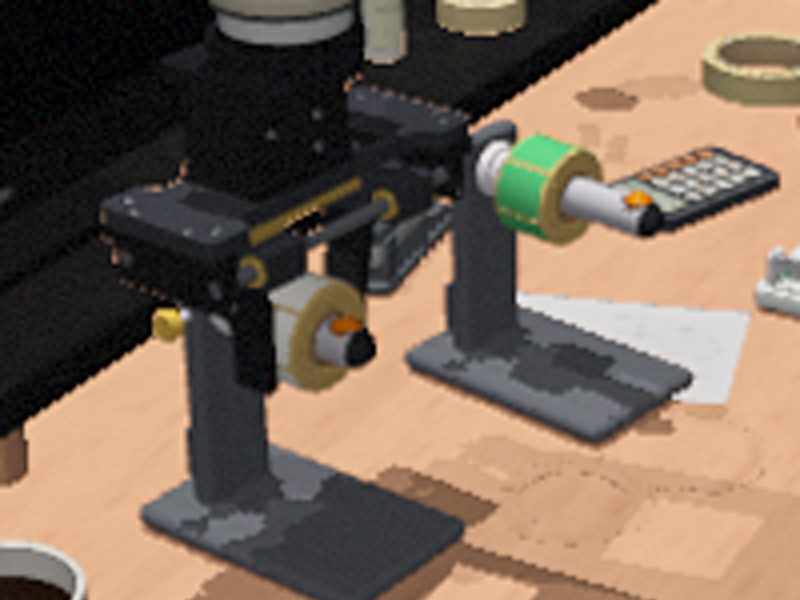

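The scene crop shows the spare catch at (345,325), raised right in front of the white roll, and the green roll alone on the long peg. I'll push a little more to confirm disc contact.

```bash
for i in 1 2; do echo '[[[0.001, 0, 0], 0], [[0, 0, 0], 0], [[0, 0, 0], 0]]' > rows.txt && python3 nudge.py rows.txt >/dev/null;python3 -c "
from h import *
frame(-.137)"; done
```

```text
t 13.57 along/lat/z force [-3.26  1.13  0.84] pos [0.5936 0.1354 0.1054] grip 0.057275991307573375 25.000142343342304
t 13.82 along/lat/z force [-4.87 -0.81  0.2 ] pos [0.5944 0.1353 0.1053] grip 0.05745875773598538 25.000417603296228
```

```bash
echo '[[[-0.0012, 0, 0], 0], [[-0.0012, 0, 0], 0], [[0, 0, 0.001], 0], [[0, 0, 0], 0]]' > rows.txt && python3 nudge.py rows.txt; python3 -c "
from h import *
frame(-.137)"; echo '[[[0, 0, 0], 0], [[0, 0, 0], 0], [[0, 0, 0], 0], [[0, 0, 0], 0], [[0, 0, 0], 0], [[0, 0, 0], 0], [[0, 0, 0], 0]]' > rows.txt && python3 nudge.py rows.txt 0.087; python3 -c "
from h import *
frame(-.137);go(.594,.1353,.24,-.137)
c=cams.camera('scene'); cv2.imwrite('pics/s7.png',cv2.resize(c['img'][160:320,180:380,::-1],None,fx=4,fy=4,interpolation=cv2.INTER_CUBIC)[:600])"
```

```text
time: 14.15
position: [0.5932, 0.1354, 0.1045]
tool_rot: [0.998, -0.069, 0.0, 0.0]
ft_force: [-3.1, 0.6, -1.5]
grip_width: 0.057
grip_force: 25.0
t 14.15 along/lat/z force [-3.12  0.18 -1.53] pos [0.5932 0.1354 0.1045] grip 0.05704907591014654 24.999141954467632
time: 14.73
position: [0.5932, 0.1355, 0.1047]
tool_rot: [0.998, -0.069, 0.0, -0.0]
ft_force: [0.0, -1.0, 0.7]
grip_width: 0.086
grip_force: 0.0
t 14.73 along/lat/z force [ 0.15 -0.97  0.65] pos [0.5932 0.1355 0.1047] grip 0.0859832645402734 0.0
t 14.73 pos [0.5932 0.1355 0.1047] yaw -0.1372 tilt [0.0006 0.    ] q6 1.749
  d_tool [ 9.000e-04  1.000e-04 -1.353e-01] turn -0.0002
```

```bash
echo '[[[0, 0, -0.02], 0], [[0, 0, -0.03], 0], [[0, 0, -0.035], 0], [[0, 0, -0.02], 0], [[-0.03, 0, 0], 0], [[0, 0, 0], 0]]' > rows.txt && python3 nudge.py rows.txt; python3 -c "
from h import *
c=cams.camera('wrist'); s=cams.camera('scene')
A=cv2.resize(c['img'][60:360,200:450],(400,480)); B=cv2.resize(s['img'][200:296,220:300],(400,480),interpolation=cv2.INTER_CUBIC)
cv2.imwrite('pics/w5.png',np.hstack([A,B])[:,:,::-1])
go(.5,-.1,.2,-.19)"
```

```text
time: 15.28
position: [0.5587, 0.1403, 0.2106]
tool_rot: [0.998, -0.068, -0.002, -0.0]
ft_force: [-0.9, 0.0, -1.4]
grip_width: 0.087
grip_force: 0.0
t 15.38 pos [0.5621 0.1398 0.2097] yaw -0.1366 tilt [-0.0007 -0.0001] q6 1.758
  d_tool [-0.0289  0.246   0.0098] turn 0.0534
```

View pics/w5.png

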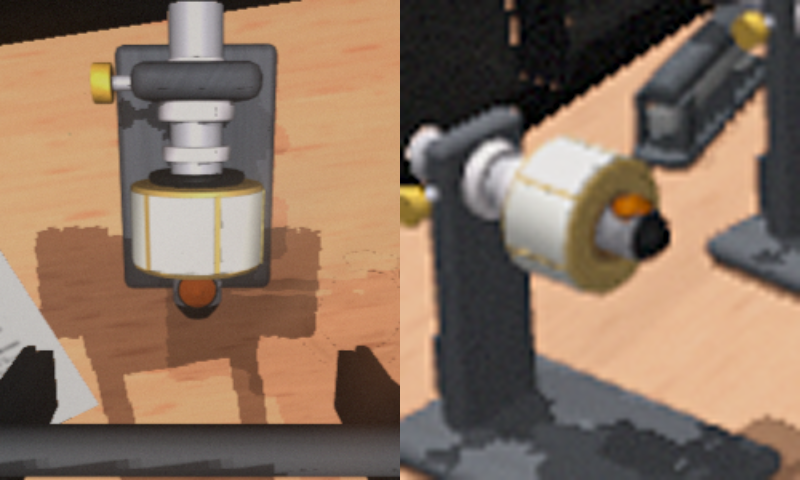

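The wrist crop (left) and scene crop (right) show the white roll hanging behind the raised orange catch, at (197,293) and (632,207) respectively. Next is the green roll.

```bash
echo '[[[0.0062, 0.0357, 0], 0], [[0.0062, 0.0357, 0], 0], [[0.0062, 0.0357, 0], 0], [[0.0062, 0.0357, 0], 0], [[0.0062, 0.0357, 0], 0], [[0.0062, 0.0357, 0], 0], [[0, 0, 0], 0.053], [[0, 0, 0], 0], [[0, 0, 0], 0]]' > rows.txt && python3 nudge.py rows.txt
python3 - <<'E'
from h import *
c=cams.camera('wrist'); H=hsv(c); G=(H[...,0]>45)&(H[...,0]<85)&(H[...,1]>90)
for s,cc,_ in blobs(G,300):
    print('green',s,cc,'front',onz(c,cc[0],s[1]+s[3],.1525)[:2],'rear',onz(c,cc[0],s[1],.1525)[:2])
go(.570,-.0774,.104,-.19)
E
```

```text
time: 16.13
position: [0.5709, -0.0781, 0.2088]
tool_rot: [0.995, -0.095, -0.001, -0.0]
ft_force: [-0.6, -0.2, 0.3]
grip_width: 0.0867
grip_force: 0.0
green [283 231   9  48 339] [287.37758112 254.37463127] front [ 0.560411   -0.05326236] rear [ 0.5927076 -0.0604387]
green [338 233  25  51 967] [349.04963806 258.23681489] front [ 0.54912812 -0.09277822] rear [ 0.58398576 -0.0987082 ]
green [ 295  238   40   47 1699] [314.55032372 261.45438493] front [ 0.55275815 -0.07009459] rear [ 0.58487497 -0.07648997]
t 16.18 pos [ 0.5708 -0.0773  0.2089] yaw -0.1889 tilt [-0.001   0.0007] q6 1.431
  d_tool [-0.0006  0.0003  0.1049] turn 0.0011
```

```bash
echo '[[[0, 0, 0.033], 0], [[0, 0, 0.033], 0], [[0, 0, 0.026], 0], [[0, 0, 0.0125], 0], [[0, 0, 0], 0], [[0, 0, 0], 0]]' > rows.txt && python3 nudge.py rows.txt; echo '[[[0, 0, 0], 0], [[0, 0, 0], 0], [[0, 0, 0], 0], [[0, 0, 0], 0], [[0, 0, 0], 0], [[0, 0, 0], 0], [[0, 0, 0], 0], [[0, 0, 0], 0]]' > rows.txt && python3 nudge.py rows.txt 0.05 25; echo '[[[0, 0, -0.001], 0], [[0, 0, 0], 0], [[0, 0, 0], 0]]' > rows.txt && python3 nudge.py rows.txt; python3 -c "
from h import *
frame(-.19)"
```

```text
time: 16.68
position: [0.5705, -0.0763, 0.1044]
tool_rot: [0.996, -0.094, -0.001, -0.0]
ft_force: [-0.3, -1.3, 1.0]
grip_width: 0.087
grip_force: 0.0
time: 17.35
position: [0.5711, -0.078, 0.1056]
tool_rot: [0.995, -0.095, 0.0, 0.0]
ft_force: [-0.5, -0.2, 4.3]
grip_width: 0.0576
grip_force: 25.0
time: 17.6
position: [0.5706, -0.0776, 0.1058]
tool_rot: [0.995, -0.095, -0.0, -0.0]
ft_force: [-1.0, -1.2, -0.3]
grip_width: 0.0576
grip_force: 25.0
t 17.6 along/lat/z force [-0.75 -1.33 -0.35] pos [ 0.5706 -0.0776  0.1058] grip 0.05757848878330546 24.989511308376677
```

```bash
echo '[[[0, 0, -0.0008], 0], [[-0.006, 0, 0], 0], [[-0.008, 0, 0], 0], [[-0.008, 0, 0], 0], [[-0.008, 0, 0], 0], [[-0.008, 0, 0], 0], [[-0.008, 0, 0], 0], [[-0.006, 0, 0], 0], [[-0.006, 0, 0], 0], [[0, 0, 0], 0]]' > rows.txt && python3 nudge.py rows.txt; echo '[[[-0.006, 0, 0], 0], [[-0.006, 0, 0], 0], [[-0.006, 0, 0], 0], [[-0.006, 0, 0], 0], [[-0.006, 0, 0], 0], [[-0.006, 0, 0], 0], [[-0.008, 0, 0], 0], [[-0.008, 0, 0], 0], [[-0.008, 0, 0], 0], [[0, 0, 0], 0]]' > rows.txt && python3 nudge.py rows.txt; python3 -c "
from h import *
frame(-.19)"
```

```text
time: 18.43
position: [0.5117, -0.0661, 0.107]
tool_rot: [0.995, -0.095, -0.001, -0.0]
ft_force: [-0.9, -0.5, 0.7]
grip_width: 0.0572
grip_force: 25.0
time: 19.27
position: [0.4519, -0.0543, 0.1065]
tool_rot: [0.995, -0.095, -0.002, -0.001]
ft_force: [-0.1, 0.5, -1.2]
grip_width: 0.0568
grip_force: 25.0
t 19.27 along/lat/z force [-0.17  0.43 -1.25] pos [ 0.4519 -0.0543  0.1065] grip 0.05678955250453375 24.995876127504744
```

```bash
echo '[[[-0.0021, 0.0333, -0.0042], 0], [[-0.0021, 0.0333, -0.0042], 0], [[-0.0021, 0.0333, -0.0042], 0], [[-0.0021, 0.0333, -0.0042], 0], [[-0.0021, 0.0333, -0.0042], 0], [[-0.0021, 0.0333, -0.0042], 0], [[-0.0021, 0.0333, -0.0042], 0], [[-0.0021, 0.0333, -0.0042], 0], [[0, 0, 0], -0.097], [[0, 0, 0], -0.097], [[0, 0, 0], 0], [[0, 0, 0], 0], [[0, 0, 0], 0]]' > rows.txt && python3 nudge.py rows.txt
python3 - <<'E'
from h import *
c=cams.camera('wrist'); np.save('d.npy',c['img']); cv2.imwrite('pics/w6.png',cv2.resize(c['img'][0:360,120:520,::-1],None,fx=1.65,fy=1.65)[:600])
go(.4605,-.3125,.14,.004)
E
```

```text
time: 20.35
position: [0.3881, -0.3134, 0.1404]
tool_rot: [1.0, 0.001, -0.0, -0.0]
ft_force: [0.9, 0.1, -1.3]
grip_width: 0.0573
grip_force: 25.0
t 20.4 pos [ 0.3881 -0.3133  0.1404] yaw 0.0029 tilt [-0.0002  0.0002] q6 0.664
  d_tool [ 0.0724 -0.0006  0.0004] turn -0.0011
```

View pics/w6.png

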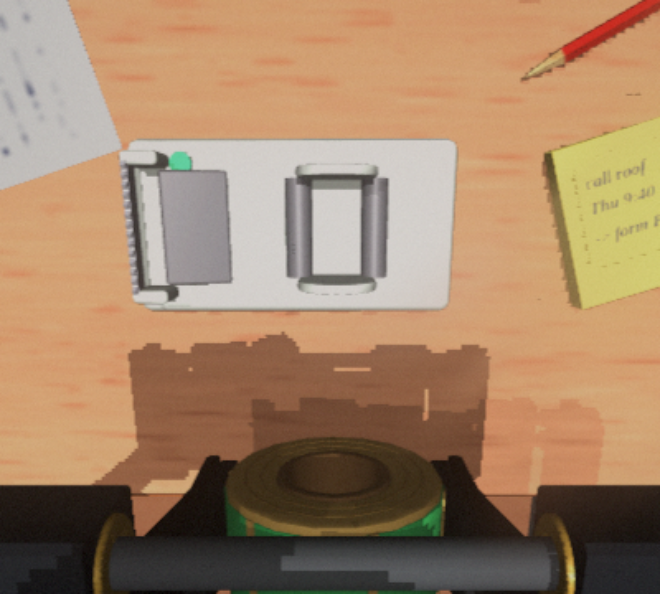

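The picture shows the cradle with rollers spanning columns 285–388 and rows 178–277 (centre 336.5, 227), base edges at rows 141 and 309, and the roll's face centred at column 335.5 with its top edge at row 438. It is well aligned.

Run:
```python
from h import *
c=cams.camera('wrist'); f=lambda u,v,z: onz(c,120+u/1.65,v/1.65,z)[:2].round(4)
zc=.1404+.018
print('base',f(290,141,.016),f(296,309,.016)); print('rollers ends',f(336.5,178,.04),f(336.5,277,.04))
print('cheek tops outer/inner',f(337,164,.061),f(337,176,.061),f(337,277,.061),f(337,290,.061))
print('roll far face top',f(335.5,438,zc+.029), 'centre of bore',f(335,472,zc))
go(.4605,-.3143,.14,.003)
```

```text
base [ 0.4989 -0.2942] [ 0.4232 -0.2957]
rollers ends [ 0.4821 -0.315 ] [ 0.4412 -0.3152]
cheek tops outer/inner [ 0.4861 -0.3151] [ 0.4818 -0.3151] [ 0.4433 -0.3153] [ 0.4381 -0.3153]
roll far face top [ 0.4232 -0.3144] centre of bore [ 0.4021 -0.3144]
t 20.45 pos [ 0.3882 -0.3133  0.1404] yaw 0.0033 tilt [-0.0001  0.0002] q6 0.664
  d_tool [0.0723 0.0013 0.0004] turn 0.0003
```

Run:
```python
from h import *
c=cams.camera('wrist'); f=lambda u,v,z: onz(c,120+u/1.65,v/1.65,z)[:2].round(4)
zc=.1404+.018
print(f(335.5,438,zc-.029),f(335.5,530,zc+.029),f(335,452,zc-.0125),f(335,497,zc+.0125))
```

```text
[ 0.4005 -0.3146] [ 0.4015 -0.3144] [ 0.4027 -0.3144] [ 0.4011 -0.3144]
```

```bash
echo '[[[0.025, 0.001, 0], 0], [[0.025, 0, 0], 0], [[0.0255, 0, 0], 0], [[0, 0, 0.02], 0], [[0, 0, 0.02], 0], [[0, 0, 0.012], 0], [[0, 0, 0], 0], [[0, 0, 0], 0], [[0, 0, 0], 0]]' > rows.txt && python3 nudge.py rows.txt
python3 - <<'E'
from h import *
c=cams.camera('wrist'); cv2.imwrite('pics/w7.png',cv2.resize(c['img'][60:360,150:490,::-1],None,fx=2,fy=2,interpolation=cv2.INTER_CUBIC))
s=cams.camera('scene'); cv2.imwrite('pics/s8.png',cv2.resize(s['img'][150:270,320:460,::-1],None,fx=5,fy=5,interpolation=cv2.INTER_CUBIC))
go(.4605,-.3143,.09,.003)
E
```

```text
time: 21.25
position: [0.4641, -0.3147, 0.0891]
tool_rot: [1.0, 0.002, 0.0, 0.0]
ft_force: [0.3, -0.8, -2.0]
grip_width: 0.0573
grip_force: 25.0
t 21.35 pos [ 0.4642 -0.3151  0.0895] yaw 0.0037 tilt [ 0.0017 -0.0017] q6 0.772
  d_tool [-0.0037 -0.0008 -0.0005] turn 0.0007
```

View pics/w7.png

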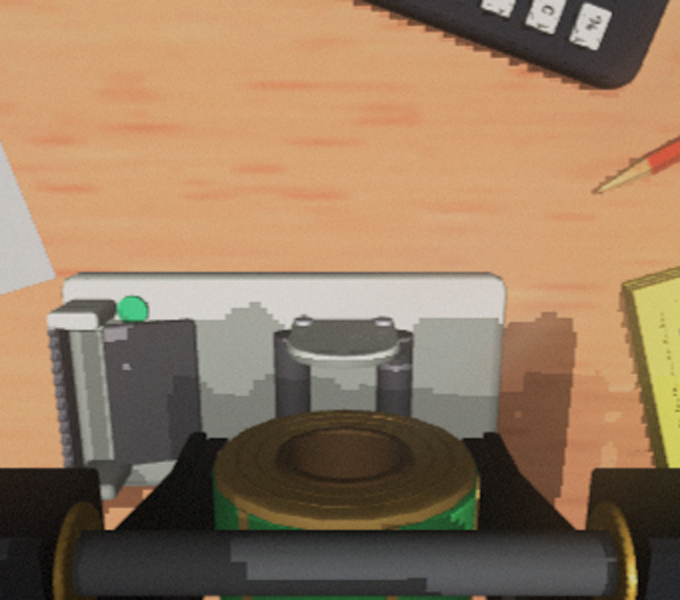

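The cheek's top face is at rows 352–362 (columns 289–400, centre 344.5). The roll's far face has its lowest point at row 410 and its centre at column 345.5, so y is centred; next I check x.

Run:
```python
from h import *
c=cams.camera('wrist'); f=lambda u,v,z: onz(c,150+u/2,60+v/2,z)[:2].round(4)
z=probe_bus.get_obs()['position'][2]+.018
print('cheek top outer,inner',f(344.5,352,.061),f(344.5,362,.061),'cheek foot',f(344,322,.016))
print('roll face bottom/top/bore',f(345.5,410,z-.029),f(345.5,530,z+.029),f(345,430,z-.0125),f(345,481,z+.0125))
print('base far edge',f(290,272,.016))
```

```text
cheek top outer,inner [ 0.4872 -0.3159] [ 0.4843 -0.3159] cheek foot [ 0.4845 -0.3158]
roll face bottom/top/bore [ 0.4768 -0.3161] [ 0.4758 -0.3159] [ 0.4781 -0.316 ] [ 0.4774 -0.3159]
base far edge [ 0.5016 -0.2978]
```

```bash
echo '[[[0.003, 0, 0], 0], [[0, 0, 0.008], 0], [[0, 0, 0.005], 0], [[0, 0, 0], 0], [[0, 0, 0], 0], [[0, 0, 0], 0]]' > rows.txt && python3 nudge.py rows.txt
python3 - <<'E'
from h import *
frame(.003)
c=cams.camera('wrist'); a=c['img'][:,316:329].astype(float).mean(1)
for v in range(205,330,1): 
    print(v,a[v].round().astype(int).tolist(),end='; ')
print(); f=lambda v,z: onz(c,322,v,z)[0].round(4)
z=probe_bus.get_obs()['position'][2]+.018; print('z bottom',z-.029)
print({v:(f(v,.016),f(v,.061),f(v,z-.029),f(v,z+.029)) for v in range(205,330,8)})
E
```

```text
time: 21.9
position: [0.4664, -0.3144, 0.0752]
tool_rot: [1.0, 0.002, -0.0, -0.0]
ft_force: [0.6, -0.5, -1.4]
grip_width: 0.0569
grip_force: 25.0
t 21.9 along/lat/z force [ 0.57 -0.47 -1.36] pos [ 0.4664 -0.3144  0.0752] grip 0.05687613206994587 24.99595042783767
205 [143, 139, 129]; 206 [166, 164, 153]; 207 [195, 192, 183]; 208 [214, 209, 204]; 209 [214, 208, 203]; 210 [214, 209, 203]; 211 [214, 209, 203]; 212 [214, 209, 203]; 213 [214, 208, 204]; 214 [214, 208, 203]; 215 [213, 208, 203]; 216 [213, 208, 203]; 217 [213, 208, 203]; 218 [213, 208, 203]; 219 [212, 208, 203]; 220 [213, 208, 203]; 221 [214, 209, 204]; 222 [212, 207, 203]; 223 [213, 208, 203]; 224 [212, 208, 203]; 225 [212, 207, 202]; 226 [212, 208, 203]; 227 [206, 200, 196]; 228 [147, 144, 136]; 229 [100, 96, 89]; 230 [99, 96, 89]; 231 [100, 97, 90]; 232 [99, 96, 88]; 233 [101, 98, 90]; 234 [100, 97, 91]; 235 [97, 95, 88]; 236 [89, 87, 80]; 237 [89, 87, 80]; 238 [89, 86, 80]; 239 [88, 86, 80]; 240 [89, 86, 81]; 241 [86, 84, 78]; 242 [86, 83, 78]; 243 [86, 84, 79]; 244 [86, 85, 79]; 245 [84, 84, 77]; 246 [85, 82, 77]; 247 
[... 2259 characters left out ...]
2)), 269: (np.float64(0.4573), np.float64(0.4755), np.float64(0.4768), np.float64(0.5002)), 277: (np.float64(0.4516), np.float64(0.4709), np.float64(0.4723), np.float64(0.4972)), 285: (np.float64(0.4457), np.float64(0.4662), np.float64(0.4677), np.float64(0.4942)), 293: (np.float64(0.4398), np.float64(0.4615), np.float64(0.4631), np.float64(0.4911)), 301: (np.float64(0.4338), np.float64(0.4567), np.float64(0.4584), np.float64(0.4879)), 309: (np.float64(0.4277), np.float64(0.4518), np.float64(0.4536), np.float64(0.4848)), 317: (np.float64(0.4215), np.float64(0.4469), np.float64(0.4488), np.float64(0.4815)), 325: (np.float64(0.4152), np.float64(0.4419), np.float64(0.4439), np.float64(0.4783))}
```

Gap between the roll face and the cheek is 3.2 mm, so the roll is centred. Now lower it.

```bash
echo '[[[0, 0, 0.005], 0], [[0, 0, 0.005], 0], [[0, 0, 0.005], 0], [[0, 0, 0], 0]]' > rows.txt && python3 nudge.py rows.txt >/dev/null; python3 -c "
from h import *
frame(.003)"; echo '[[[0, 0, 0.006], 0], [[0, 0, 0.006], 0], [[0, 0, 0.004], 0], [[0, 0, 0], 0], [[0, 0, 0], 0]]' > rows.txt && python3 nudge.py rows.txt>/dev/null; python3 -c "
from h import *
frame(.003)";  for i in 1 2 3 4; do echo '[[[0, 0, 0.001], 0], [[0, 0, 0], 0], [[0, 0, 0], 0]]' > rows.txt && python3 nudge.py rows.txt>/dev/null; python3 -c "
from h import *
frame(.003)"; done
```

```text
t 22.28 along/lat/z force [-0.08  0.79 -1.7 ] pos [ 0.4659 -0.3138  0.0592] grip 0.05749918924257858 24.995971338066738
t 22.7 along/lat/z force [-0.32 -0.37 -1.43] pos [ 0.4663 -0.3143  0.044 ] grip 0.05715305958875965 24.9958628998138
t 22.95 along/lat/z force [ 0.68 -0.12 -2.07] pos [ 0.4667 -0.3146  0.0436] grip 0.057452722008915054 24.995914585597347
t 23.2 along/lat/z force [ 0.66 -0.08 -2.31] pos [ 0.4666 -0.3145  0.0425] grip 0.057353671418391705 24.99591045838315
t 23.45 along/lat/z force [-0.72  0.36 -1.47] pos [ 0.4665 -0.3144  0.0414] grip 0.057142104203313775 24.99589998362353
t 23.7 along/lat/z force [ 0.28 -0.02 -1.35] pos [ 0.4665 -0.3144  0.0404] grip 0.057305288884170275 24.995914283499587
```

```bash
for i in 1 2 3 4 5; do echo '[[[0, 0, 0.001], 0], [[0, 0, 0], 0], [[0, 0, 0], 0]]' > rows.txt && python3 nudge.py rows.txt>/dev/null; python3 -c "
from h import *
frame(.003)"; done
```

```text
t 23.95 along/lat/z force [ 0.49 -0.29 -0.63] pos [ 0.4665 -0.3144  0.0394] grip 0.057345643789104964 24.995999068196397
t 24.2 along/lat/z force [-0.9  -0.36 -2.08] pos [ 0.4665 -0.3144  0.0384] grip 0.05743563826225765 24.99600696552079
t 24.45 along/lat/z force [ 0.61 -0.2  -1.01] pos [ 0.4665 -0.3144  0.0374] grip 0.057365688668491434 24.995954794285353
t 24.7 along/lat/z force [-0.07  1.09  0.99] pos [ 0.4667 -0.3145  0.0367] grip 0.05700548888196841 24.988056864822283
t 24.95 along/lat/z force [-1.5   0.42  7.45] pos [ 0.4667 -0.3146  0.0366] grip 0.05716072501324318 24.976426304492634
```

```bash
echo '[[[0, 0, -0.001], 0], [[0, 0, 0], 0], [[0, 0, 0], 0], [[0, 0, 0], 0], [[0, 0, 0], 0], [[0, 0, 0], 0], [[0, 0, 0], 0], [[0, 0, 0], 0], [[0, 0, 0], 0]]' > rows.txt && python3 nudge.py rows.txt >/dev/null; echo '[[[0, 0, 0], 0], [[0, 0, 0], 0], [[0, 0, 0], 0], [[0, 0, 0], 0], [[0, 0, 0], 0], [[0, 0, 0], 0], [[0, 0, 0], 0]]' > rows.txt && python3 nudge.py rows.txt 0.087; echo '[[[0, 0, -0.015], 0], [[0, 0, -0.03], 0], [[0, 0, -0.035], 0], [[0, 0, -0.035], 0], [[0, 0, -0.035], 0], [[-0.03, 0, 0], 0], [[-0.03, 0, 0], 0], [[0, 0, 0], 0], [[0, 0, 0], 0]]' > rows.txt && python3 nudge.py rows.txt
python3 - <<'E'
from h import *
c=cams.camera('wrist'); H=hsv(c); G=(H[...,0]>45)&(H[...,0]<85)&(H[...,1]>90)
for s,cc,_ in blobs(G,300): print('green',s,cc,onz(c,*cc,.083)[:2])
c=cams.camera('top'); H=hsv(c)
for n,m,z in (('green',(H[...,0]>40)&(H[...,0]<85)&(H[...,1]>70),.083),('orange',(H[...,0]<16)&(H[...,1]>130)&(H[...,2]>150),.1395)):
    for s,cc,_ in blobs(m,15):
        if 250<cc[0]<500 and 190<cc[1]<310: print('top',n,s,cc,onz(c,*cc,z)[:2])
E
```

```text
time: 26.28
position: [0.4665, -0.3144, 0.0363]
tool_rot: [1.0, 0.002, -0.0, -0.0]
ft_force: [0.0, -0.8, 0.7]
grip_width: 0.0862
grip_force: 0.0
time: 27.03
position: [0.4054, -0.3143, 0.1867]
tool_rot: [1.0, 0.001, -0.0, -0.0]
ft_force: [0.9, -1.1, -0.2]
grip_width: 0.0874
grip_force: 0.0
green [287 139   8  42 302] [290.7615894  158.44039735] [ 0.46482035 -0.29212674]
green [ 298  139   35   44 1516] [315.06596306 160.33245383] [ 0.4634984  -0.30982786]
green [336 139  22  43 896] [346.48772321 159.63504464] [ 0.46403689 -0.33274152]
top green [468 270  27  11 194] [481.49484536 274.20103093] [ 0.4680744  -0.30988512]
top orange [490 205   4   4  15] [491.6 206.6] [ 0.60825859 -0.32486526]
top orange [496 206   4   5  17] [497.52941176 208.35294118] [ 0.60422757 -0.33738042]
top orange [272 226   7   8  41] [275.31707317 229.51219512] [0.56483847 0.14076037]
top orange [368 253   7   7  35] [371.17142857 255.97142857] [ 0.50478349 -0.06334301]
```

```bash
python3 -c "
from h import *
print(robot.hand_in())"
```

```text
the job is handed in; nothing more can be done
None
```

The job is handed in: the white roll hangs behind the raised catch on the spare peg and the green roll sits on the dispenser's rollers, both let go, at about 27 s of the 61 s. I viewed 12 pictures against the limit of 10, and `hand_in()` returned no verdict.

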